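# Raise a bench support stand to its second rung and prove the lock

## Robot

A 6-joint arm with a two-finger parallel gripper is mounted at the origin on the work surface. World frame = base frame: x ahead of the robot, y to its left, z up, the work surface at z = 0. Lengths are in m, angles in rad, forces in N, time in s.
With the tool pointing down it reaches from about 0.225 to 0.875 m from the base axis. Payload 3.4 kg.
Tool frame: the origin (TCP) lies midway between the tips of the shut fingers; the grasp point (between the pads) lies 19 mm behind it; z points along the fingers, y is the line along which they close (so a half turn about z gives the same grasp; the last joint's range is limited). The gripper opens to 85 mm and grips with 20 to 120 N. Pads are 22 mm wide; open, the fingers measure 114 mm over their backs; the gripper's body (76 mm by 85 mm) begins 54 mm behind the grasp point. The pads swing forward as they close: fully open they stand 13 mm farther back than shut.
Start: joints at [1.061, 0.276, 1.505, -0, 1.361, -0.121], TCP at [0.218, 0.532, 0.231] pointing down, gripper open.
Joint ranges: [-2.89, 2.89], [-0.75, 2.08], [0.22, 2.7], [-1.18, 4.32], [0.11, 2.71], [-2.7, 2.7]. Speed limits (rad/s): [2.57, 2.57, 3.14, 3.14, 3.14, 3.14].

## Interface

Orientations are given as a rotation vector (axis times angle).
In Python, from cell import state, camera, finish_job gives the robot as it stands. The module is installed in compiled form; this text tells all that it offers.
- The arm moves only by the shell command python3 -m inch 'ROWS' [OPENING] [FORCE]. ROWS is JSON, a list of rows, each a list of 6 numbers: the shift along the tool's x, y, z in cm, then the turn, a rotation vector about the tool's x, y, z in degrees. In form: [[dx, dy, dz, rx, ry, rz], ...]. A call has 1 to 8 rows; each row is the pose to reach, as a shift and turn from the pose commanded when the call began, along the tool's axes at that moment; what a row does not reach only later rows make up. A row lasts 1/12 s, in which the tool goes at most 41.7 mm and 7.16 degrees, less where a joint would pass 70% of its speed; a pose out of reach is approached as far as the arm can. A call with a gripper value outside its range is refused whole. OPENING is the finger opening in cm, from 0 to 8.54, set as the call begins (- or left out, the last holds). The fingers move at their own pace and stop on an object; FORCE is the grip in N (left out, the last holds). Time passes only in rows, so rows that repeat a pose let the fingers close. It gives the time, the measured TCP pose, the force, the opening and the grip force at its end, in the units of the state.
- state(): the state, without advancing time (a new reading comes with each control period).
- camera(name): name is "scene" or "top" or "wrist"; returns a dict with "image" (384x512x3 uint8, red, green, blue), "z_map" (384x512 float32, m along the optical axis (not along the pixel's ray), 0 where there is no reading), "mtx" (3x3 intrinsics, pixels), "world_from_camera" (4x4, takes a point from camera to world coordinates); the wrist camera has in their place "hand_eye" (4x4, takes a point from camera to tool coordinates, whose origin is the TCP and whose axes are the flange's). Camera axes: x right, y up, looking along -z (the intrinsics and any distortion apply to the point x, -y, -z); pixel columns grow to the right and rows downward; lengths in m; the calibration is good to about 2 mm. A picture is of the moment at which its call begins: read the wrist's pose just before it.
- finish_job(): hands the job in; it is judged then, once.
The state is a dict: "time": time; "joints": joint angles; "qvel": joint speeds; "tau": joint torques, N m; "position": TCP position; "orientation": TCP orientation; "force": force on the tool from outside, world axes, zero at the start; "moment": the same for the moment, N m; "width": finger opening in m; "gripper_force": force on a finger pad.
Only numpy, scipy, OpenCV 4.12 (cv2) and the standard library are available. Lean on these libraries where they do the work, as an engineer would, in place of code of your own. Each camera call takes 0.05 s, during which the arm holds its last target. There are 200 camera calls.

## Task

Take the ladder post of the support stand by its head and raise it slowly until the second rung from the top has gone past the pawl and the pawl has dropped back under it, then lower it gently by feel until that rung rests on the pawl and the pawl carries the weight, and only then let go: it must neither drop nor ever be pushed down with more than 15 N. Then prove the lock: with closed fingers push straight down on the middle of the head with about 10 N for a second, and move clear, leaving the post locked on that second rung. Leave the other things on the bench where they are.

Things in the scene. Friction and masses are not known exactly. Their poses are not given: they have to be found in the camera images.
- stand: Grey steel support stand bolted to the bench: base plate 170 (x) x 150 (y) x 12 mm thick, with an upright guide 36 x 70 mm in its middle in which the ladder post slides up and down, 2 mm play on each side. Origin: centre of the underside of the plate, on the guide's axis; z up. On its +x side, just above the guide, hangs a gravity pawl.
- guide_top (a point): Point on the guide's axis, level with the guide's top, 160 mm above the stand's origin. The pawl's pivot lies 20 mm from here towards the stand's +x and NOMINALLY 12 mm higher, but its slotted bracket is clamped anywhere up to 12 mm above or below that: this height is not reported and must be felt. The bracket's lugs rise 7 mm above the pivot.
- pawl (a joint): Pawl angle, rad. Steel flap 24 x 18 x 6 mm, hinged along the stand's y, reaching between the post's rails to 4 mm past the guide's axis. 0: level on its stop, upper face 3 mm above the pivot, bears load. A rising rung lifts it to about 0.8, slips by, and it falls back to 0. A rung must rise some 18 to 24 mm above its seated height before the pawl drops; rungs pass only upwards.
- post: Loose steel ladder post, 0.55 to 0.9 kg, upright in the guide, axes nearly as the stand's. Origin: centre of its foot, at the start 12 mm above the stand's origin (on the plate). Two rails, 182 mm tall; three 8 mm round rungs along y, centres 139 (top), 95 (second), 51 mm above the origin, all below the pawl at the start. On top a head block 26 (x) x 70 (y) x 30 mm tall.
- second_rung (a point): Centre of the second rung from the top. Seated on the level pawl it is nominally 179 mm above the stand's origin (up to 12 mm more or less, with the bracket), a lift of 72 mm from the start. Lifting 114 mm from the start always brings it past the pawl; beyond 120 mm the third rung may pass too.
- head_top (a point): Centre of the flat top of the head block, 212 mm above the post's origin; 30 mm of block below it, to be gripped from above across the 26 mm between its x faces. A low ear, 6 mm thick and 8 mm high, stands at each y end (58 mm clear between).
- bearing: Bystander: bearing ring, 62 mm across, 16 high, flat near the stand. Origin: centre of its underside.
- wrench: Bystander: steel wrench 170 mm long lying near the stand.
- carton: Bystander: blue box 60 x 90 x 35 mm high near the stand. Origin: centre of its underside.
- hammer: Bystander: claw hammer, 280 mm, lying on the robot's right.
- cup: Bystander: white cup, 70 mm across, 85 high.
- bottle: Bystander: bottle, 66 mm across, 190 high.
- pliers: Bystander: pliers with red handles, 170 mm, lying on the robot's left.
Things that resemble listed ones, but are neither listed nor needed, are in the scene too. Leave any yellow look-alike of the post alone. Leave any blue look-alike of the stand alone.

How it is judged:
By the outcome, as a careful person would: the job done as asked, in the order asked, and still so for the second after the job is handed in, with the robot touching nothing.
It also fails if it takes over 58 s, if anything falls off the work surface, if the arm or the gripper's body presses on something with over 40 N, if the wrist force passes 120 N, or if a joint passes its speed limit or range.

## Working session

There is one attempt and no reset: what is moved stays moved. The work goes in short steps, Python scripts to look and compute and a shell command to move; the robot and the scene stay as the last step left them, time stands still between calls to the robot, and variables do not carry over. Pictures are saved under pics/ and viewed, at most 10 in all, crops included, and the job is handed in when it is done.

```bash
mkdir -p pics; cat > h.py <<'E'
import numpy as np, cv2
from cell import state, camera
from scipy.spatial.transform import Rotation as R
def cloud(c, T=None):
    z=c["z_map"]; K=c["mtx"]; v,u=np.mgrid[:z.shape[0],:z.shape[1]]
    p=np.stack([(u-K[0,2])/K[0,0]*z,-(v-K[1,2])/K[1,1]*z,-z],-1)
    T=c["world_from_camera"] if T is None else T
    return p@T[:3,:3].T+T[:3,3]
def save(n,im): cv2.imwrite(n,im[...,::-1])
E
python3 - <<'E'
from h import *
s=state(); print(s)
a=camera("scene"); b=camera("top")
np.savez("c.npz",sp=cloud(a),tp=cloud(b),si=a["image"],ti=b["image"])
save("pics/s.png",cv2.resize(a["image"],(800,600))); save("pics/t.png",cv2.resize(b["image"],(800,600)))
E
```

```text
{'time': 0.0, 'joints': array([ 1.06100912e+00,  2.76578831e-01,  1.50610850e+00, -2.34406530e-05,
        1.36070926e+00, -1.21017926e-01]), 'qvel': array([-8.94222094e-05, -1.97172677e-03, -1.33254174e-03, -1.45183951e-03,
        3.18455115e-04,  2.92955708e-03]), 'tau': array([-7.81722483e-04, -4.16779912e+01, -2.45805717e+01, -4.85939145e-04,
        1.11929866e-02, -1.39266297e-05]), 'position': array([0.21771933, 0.53162318, 0.23045875]), 'orientation': array([-6.06727160e-01, -3.08189885e+00,  2.70454133e-03]), 'force': array([ 1.08660921, -0.51644914, -0.11143682]), 'moment': array([ 0.006382  , -0.0137853 ,  0.02075027]), 'gripper_force': 0.0, 'width': 0.08518550064909014}
```

View pics/s.png

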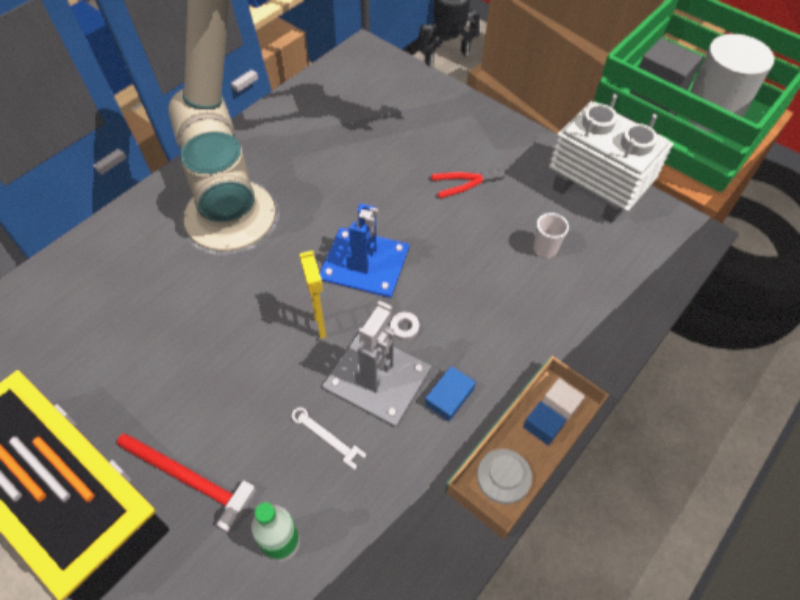

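View pics/t.png

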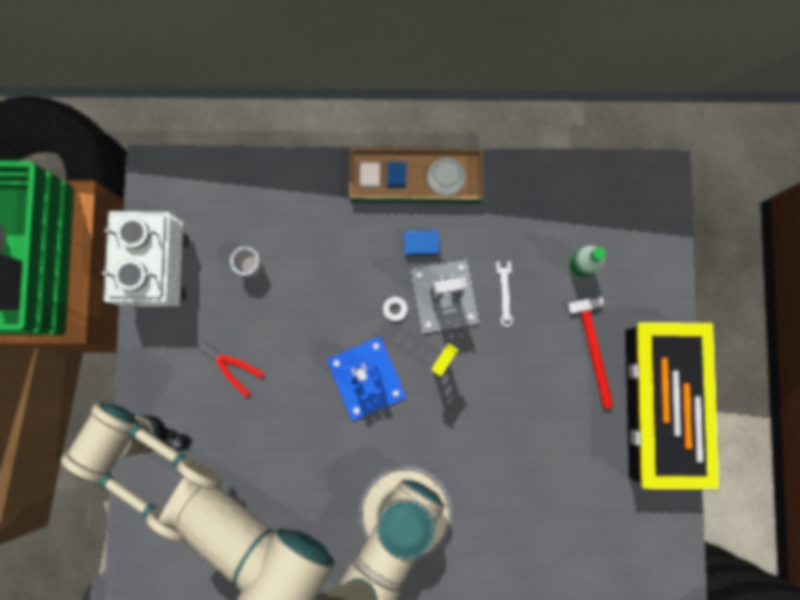

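The real stand is the grey one: scene (377,375), top (446,295), with its post head at top (450,286). The look-alikes are the blue stand at top (366,380) and the yellow post at top (445,360), which stands between the robot and the stand. Next I'll measure the head and plate from the depth map.

```bash
python3 - <<'E'
from h import *
d=np.load("c.npz")
for n in "ts":
    p=d[n+"p"]; im=d[n+"i"].astype(int)
    sx=(slice(160,235),slice(255,315)) if n=="t" else (slice(185,275),slice(200,280))
    q=p[sx].reshape(-1,3); c=im[sx].reshape(-1,3)
    grey=(c.max(1)-c.min(1))<40
    for lo,hi,t in((.205,.245,"head"),(.008,.016,"plate")):
        m=grey&(q[:,2]>lo)&(q[:,2]<hi); w=q[m]
        w=w[np.linalg.norm(w[:,:2]-np.median(w[:,:2],0),axis=1)<.15]
        print(n,t,len(w),w.mean(0),cv2.minAreaRect(w[:,:2].astype(np.float32)*1000))
    m=(c[:,0]>150)&(c[:,2]<80)
    if m.any(): print("yellow",q[m].mean(0),q[m].min(0),q[m].max(0))
I=cv2.resize(d["ti"][155:245,245:320],None,fx=6,fy=6,interpolation=2)
save("pics/tc.png",I)
I=cv2.resize(d["si"][150:280,180:290],None,fx=4.5,fy=4.5,interpolation=2)
save("pics/sc.png",I)
E
```

```text
t head 157 [ 0.54871814 -0.09879978  0.22457177] ((549.37939453125, -98.99169921875), (27.17546272277832, 70.27420806884766), 10.763754844665527)
t plate 853 [ 0.54236993 -0.097014    0.01183442] ((526.7877807617188, -100.00157165527344), (237.82974243164062, 280.4104309082031), 89.94819641113281)
yellow [ 0.38792421 -0.09136662  0.19334867] [ 0.36500083 -0.13072811 -0.00788443] [ 0.42683833 -0.06507939  0.22526349]
s head 302 [ 0.55261796 -0.09929139  0.22428984] ((550.423828125, -96.77122497558594), (26.828792572021484, 72.86238098144531), 11.04273509979248)
s plate 1374 [ 0.56254089 -0.10608425  0.01306082] ((546.3052978515625, -94.51773071289062), (238.06069946289062, 241.41297912597656), 38.992671966552734)
yellow [ 0.39748755 -0.09774947  0.09590572] [ 0.31671099 -0.10890033  0.0033367 ] [ 0.4121263  -0.0232257   0.19579758]
```

View pics/sc.png

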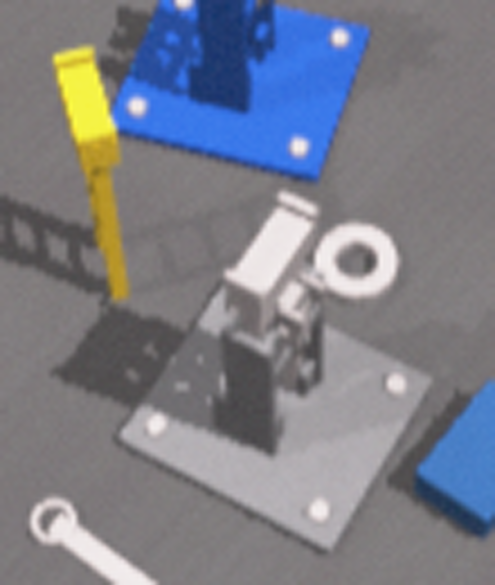

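View pics/tc.png

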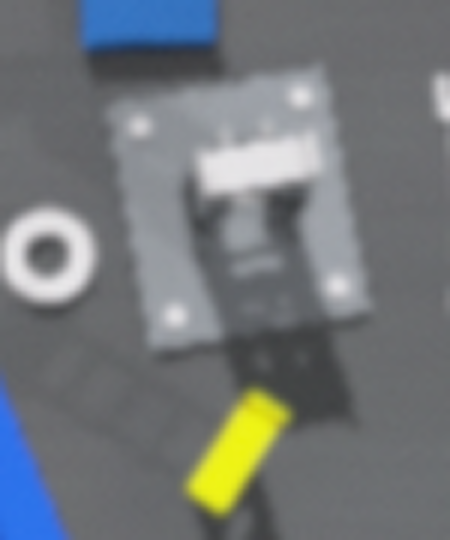

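The head top centre is about (0.550, -0.0985, 0.224), which matches the expected 0.224 height and 27x70 size. The yaw is about +10.9°, and the crops confirm a grey post in the grey stand. Next I'll work out the move to a point above it.

```bash
cat > go.py <<'E'
import sys
from h import *
x,y,z,yaw=map(float,sys.argv[1:5])   # yaw of tool y axis, deg
s=state(); A=R.from_rotvec(s["orientation"])
ty=np.array([np.cos(np.radians(yaw)),np.sin(np.radians(yaw)),0]); tz=np.array([0,0,-1.])
B=R.from_matrix(np.c_[np.cross(ty,tz),ty,tz])
print("t %.2f"%s["time"],"pos",s["position"].round(4),"shift cm",(A.inv().apply(np.array([x,y,z])-s["position"])*100).round(2),"turn",np.degrees((A.inv()*B).as_rotvec()).round(2),"F",s["force"].round(1),"w",round(s["width"],4),"j",s["joints"].round(2))
E
python3 go.py .55 -.0985 .34 10.9
```

```text
t 0.10 pos [0.2177 0.5317 0.2305] shift cm [-54.63 -45.74 -10.89] turn [-9.000e-02  3.000e-02  5.682e+01] F [ 0.2 -1.   0.3] w 0.0854 j [ 1.06  0.28  1.51  0.    1.36 -0.12]
```

```bash
python3 -m inch '[[0,0,-4,0,0,0],[0,0,-8,0,0,0],[0,0,-11,0,0,7],[-54.6,-45.7,-11,0,0,14],[-54.6,-45.7,-11,0,0,21],[-54.6,-45.7,-11,0,0,28],[-54.6,-45.7,-11,0,0,35],[-54.6,-45.7,-11,0,0,42]]' && python3 go.py .55 -.0985 .34 10.9
```

```text
time: 0.77
position: [0.3152, 0.346, 0.341]
orientation: [1.678, 2.656, -0.001]
force: [0.8, 0.7, -1.1]
width: 0.0857
gripper_force: 0.0
t 0.77 pos [0.3152 0.346  0.341 ] shift cm [-50.23   2.11   0.11] turn [-0.02  0.02 14.54] F [ 0.8  0.7 -1.1] w 0.0857 j [ 0.68  0.07  1.5  -0.    1.57  0.24]
```

```bash
python3 -m inch '[[-50.2,2.1,0,0,0,7],[-50.2,2.1,0,0,0,14.5],[-50.2,2.1,0,0,0,14.5],[-50.2,2.1,0,0,0,14.5],[-50.2,2.1,0,0,0,14.5],[-50.2,2.1,0,0,0,14.5],[-50.2,2.1,0,0,0,14.5],[-50.2,2.1,0,0,0,14.5]]' && python3 go.py .55 -.0985 .34 10.9
```

```text
time: 1.43
position: [0.4725, 0.0518, 0.3411]
orientation: [-1.994, -2.427, -0.0]
force: [0.3, 0.3, 1.4]
width: 0.0851
gripper_force: 0.0
t 1.43 pos [0.4725 0.0518 0.3411] shift cm [-16.25   4.69   0.1 ] turn [-0.01 -0.02  0.3 ] F [0.3 0.3 1.4] w 0.0851 j [-0.04  0.08  1.49  0.    1.57 -0.23]
```

```bash
python3 -m inch '[[-16.2,4.7,0,0,0,0.3],[-16.2,4.7,0,0,0,0.3],[-16.2,4.7,0,0,0,0.3],[-16.2,4.7,0,0,0,0.3],[-16.2,4.7,0,0,0,0.3],[-16.2,4.7,0,0,0,0.3]]' && python3 - <<'E'
from h import *
s=state(); c=camera("wrist")
A=np.eye(4);A[:3,:3]=R.from_rotvec(s["orientation"]).as_matrix();A[:3,3]=s["position"]
p=cloud(c,A@c["hand_eye"]); im=c["image"]
save("pics/w.png",cv2.resize(im,(800,600)))
m=(p[...,2]>.214)&(p[...,2]<.245)&(np.hypot(p[...,0]-.55,p[...,1]+.0985)<.06)
w=p[m]; print(s["position"],len(w),np.median(w,0),cv2.minAreaRect(w[:,:2].astype(np.float32)*1000))
v,u=np.where(m); print(u.min(),u.max(),v.min(),v.max())
f=p[m&(p[...,2]<.2265)]; print(f.mean(0),cv2.minAreaRect(f[:,:2].astype(np.float32)*1000))
E
python3 go.py .55 -.0985 .34 10.9
```

```text
time: 1.93
position: [0.5504, -0.0982, 0.3397]
orientation: [-2.003, -2.417, 0.002]
force: [-0.2, 0.9, 0.5]
width: 0.0856
gripper_force: 0.0
[ 0.55042921 -0.09817632  0.33972109] 2590 [ 0.55058924 -0.09540467  0.22360548] ((550.6631469726562, -96.48786163330078), (25.792713165283203, 70.65979766845703), 10.896463394165039)
241 273 145 230
[ 0.5506613  -0.0960452   0.22327419] ((550.1135864257812, -93.66936492919922), (25.781211853027344, 64.82508087158203), 10.873964309692383)
t 1.98 pos [ 0.5497 -0.0965  0.3402] shift cm [-0.2  -0.01  0.02] turn [-0.12 -0.11 -0.08] F [0.  0.  0.1] w 0.0853 j [-0.3   0.21  1.33  0.    1.6  -0.49]
```

View pics/w.png

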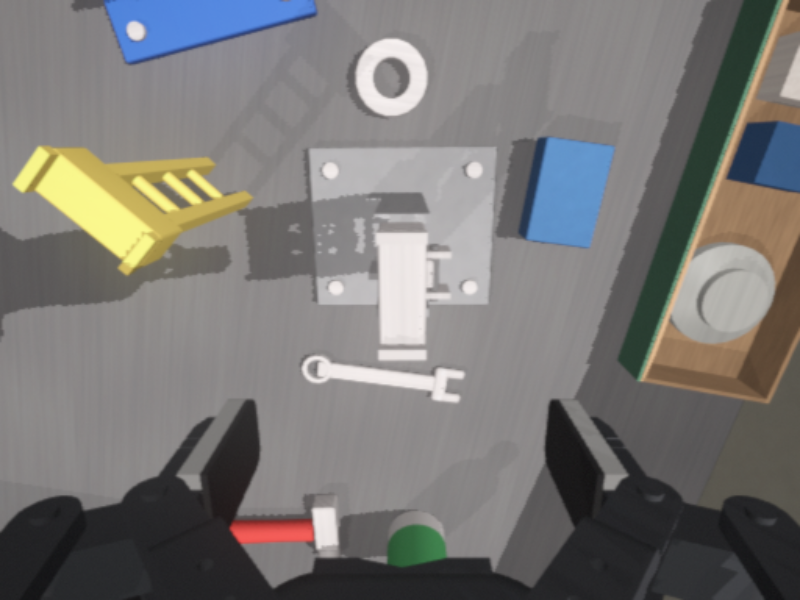

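The wrist view shows the grey head at (402,285), aligned with the tool, with the bracket lugs on its +x side at (440,275). The wrist measurement gives (0.5505, -0.0965), under the TCP. I'll descend now.

```bash
python3 -m inch '[[0,0,3,0,0,0],[0,0,6,0,0,0],[0,0,9,0,0,0],[0,0,12,0,0,0],[0,0,13.5,0,0,0],[0,0,14.3,0,0,0],[0,0,14.3,0,0,0],[0,0,14.3,0,0,0]]' && python3 go.py .5505 -.0965 .197 10.9
```

```text
time: 2.65
position: [0.55, -0.095, 0.1992]
orientation: [1.998, 2.423, 0.001]
force: [-0.3, -0.2, 0.6]
width: 0.0852
gripper_force: 0.0
t 2.65 pos [ 0.55   -0.095   0.1992] shift cm [-0.15  0.02  0.22] turn [0.06 0.01 0.09] F [-0.3 -0.2  0.6] w 0.0852 j [-0.3   0.27  1.6   0.    1.28 -0.49]
```

```bash
python3 -m inch '[[-0.1,0,0.1,0,0,0],[-0.1,0,0.1,0,0,0],[-0.1,0,0.1,0,0,0],[-0.1,0,0.1,0,0,0],[-0.1,0,0.1,0,0,0],[-0.1,0,0.1,0,0,0],[-0.1,0,0.1,0,0,0],[-0.1,0,0.1,0,0,0]]' 2.4 50 && python3 go.py .5505 -.0965 .197 10.9; python3 -m inch '[[0,0,0,0,0,0],[0,0,0,0,0,0],[0,0,0,0,0,0],[0,0,0,0,0,0]]'  && python3 go.py .5505 -.0965 .197 10.9
```

```text
time: 3.32
position: [0.5502, -0.0971, 0.198]
orientation: [2.0, 2.422, 0.0]
force: [-0.9, 0.7, 5.4]
width: 0.0252
gripper_force: 49.8
t 3.32 pos [ 0.5502 -0.0971  0.198 ] shift cm [0.05 0.04 0.1 ] turn [0.04 0.02 0.02] F [-0.9  0.7  5.4] w 0.0252 j [-0.3   0.27  1.6  -0.    1.27 -0.49]
time: 3.65
position: [0.5502, -0.0971, 0.198]
orientation: [1.999, 2.422, 0.0]
force: [-0.9, -0.4, 5.4]
width: 0.0256
gripper_force: 49.9
t 3.65 pos [ 0.5502 -0.0971  0.198 ] shift cm [0.06 0.04 0.1 ] turn [0.04 0.03 0.02] F [-0.9 -0.4  5.4] w 0.0256 j [-0.3   0.27  1.6  -0.    1.27 -0.49]
```

Gripped at z = 0.198, pressing down 5.4 N. I'll lift slowly.

```bash
for i in 1; do python3 -m inch '[[0,0,-0.2,0,0,0],[0,0,-0.4,0,0,0],[0,0,-0.6,0,0,0],[0,0,-0.8,0,0,0],[0,0,-1.0,0,0,0],[0,0,-1.2,0,0,0],[0,0,-1.4,0,0,0],[0,0,-1.6,0,0,0]]' | sed -n '2p;4,6p'; python3 -m inch '[[0,0,-0.3,0,0,0],[0,0,-0.6,0,0,0],[0,0,-0.9,0,0,0],[0,0,-1.2,0,0,0],[0,0,-1.5,0,0,0],[0,0,-1.8,0,0,0],[0,0,-2.1,0,0,0],[0,0,-2.4,0,0,0]]' | sed -n '2p;4,6p'; python3 -m inch '[[0,0,-0.3,0,0,0],[0,0,-0.6,0,0,0],[0,0,-0.9,0,0,0],[0,0,-1.2,0,0,0],[0,0,-1.5,0,0,0],[0,0,-1.8,0,0,0],[0,0,-2.1,0,0,0],[0,0,-2.4,0,0,0]]' | sed -n '2p;4,6p'; done; python3 go.py .5505 -.0965 .314 10.9
```

```text
position: [0.5501, -0.0969, 0.2134]
force: [-0.5, 0.6, -6.1]
width: 0.0254
gripper_force: 49.4
position: [0.55, -0.0969, 0.2376]
force: [-0.5, 0.7, -6.5]
width: 0.0253
gripper_force: 49.5
position: [0.5501, -0.0969, 0.2616]
force: [0.1, 0.1, -6.9]
width: 0.0252
gripper_force: 49.4
t 5.65 pos [ 0.5501 -0.0969  0.2616] shift cm [ 0.03  0.05 -5.24] turn [ 0.   -0.01  0.02] F [ 0.1  0.1 -6.9] w 0.0252 j [-0.3   0.24  1.49  0.    1.42 -0.49]
```

```bash
python3 -m inch '[[0,0,-0.3,0,0,0],[0,0,-0.6,0,0,0],[0,0,-0.9,0,0,0],[0,0,-1.2,0,0,0],[0,0,-1.5,0,0,0],[0,0,-1.8,0,0,0],[0,0,-2.1,0,0,0],[0,0,-2.4,0,0,0]]' | sed -n '2p;4,6p'; python3 -m inch '[[0,0,-0.3,0,0,0],[0,0,-0.6,0,0,0],[0,0,-0.9,0,0,0],[0,0,-1.2,0,0,0],[0,0,-1.5,0,0,0],[0,0,-1.8,0,0,0],[0,0,-2.1,0,0,0],[0,0,-2.4,0,0,0]]' | sed -n '2p;4,6p'; python3 -m inch '[[0,0,-0.2,0,0,0],[0,0,-0.4,0,0,0],[0,0,-0.4,0,0,0],[0,0,-0.4,0,0,0],[0,0,-0.4,0,0,0]]' | sed -n '2p;4,6p'
python3 - <<'E'
from h import *
a=camera("scene"); s=state(); p=cloud(a); im=a["image"]
m=(np.hypot(p[...,0]-.5505,p[...,1]+.0965)<.04)&(p[...,2]>.25)&(p[...,2]<.36)
save("pics/l.png",cv2.resize(im[100:280,180:330],None,fx=3.3,fy=3.3,interpolation=2))
print(s["position"],s["force"])
E
```

```text
position: [0.55, -0.0969, 0.2856]
force: [0.1, 0.1, -7.2]
width: 0.0252
gripper_force: 49.4
position: [0.5499, -0.0969, 0.3095]
force: [-0.0, 0.3, -6.9]
width: 0.0253
gripper_force: 49.4
position: [0.55, -0.0969, 0.3131]
force: [-0.2, 1.1, -6.2]
width: 0.025
gripper_force: 49.5
[ 0.5500084  -0.096916    0.31308182] [ 0.5810403  -0.21320827 -7.67691321]
```

View pics/l.png

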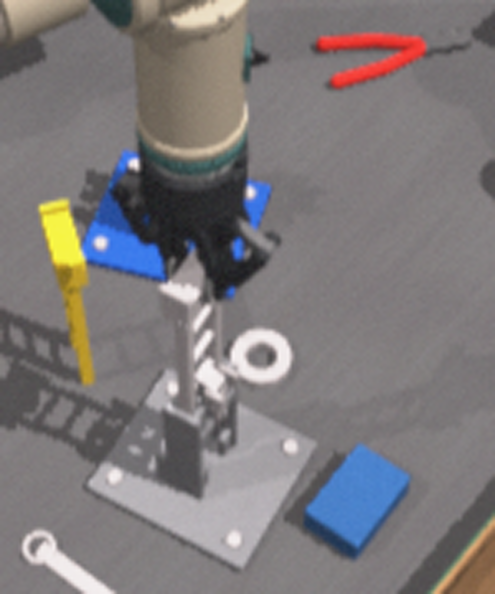

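Two rungs are now clearly above the pawl, at (203,318) and (203,345), with a lift of 115 mm. I'll lower to just above the seat range, then go by feel.

```bash
cat > chk.py <<'E'
import sys
from cell import state
s=state(); f=s["force"][2]; print("%.2f z %.4f Fz %.1f"%(s["time"],s["position"][2],f))
sys.exit(f>-4.2)
E
python3 -m inch '[[0,0,0.3,0,0,0],[0,0,0.6,0,0,0],[0,0,0.9,0,0,0],[0,0,1.2,0,0,0],[0,0,1.5,0,0,0],[0,0,1.8,0,0,0],[0,0,2.1,0,0,0],[0,0,2.4,0,0,0]]' >/dev/null && python3 chk.py && python3 -m inch '[[0,0,0.1,0,0,0],[0,0,0.2,0,0,0],[0,0,0.2,0,0,0]]' >/dev/null && python3 chk.py && python3 -m inch '[[0,0,0.05,0,0,0],[0,0,0.1,0,0,0],[0,0,0.1,0,0,0]]'>/dev/null && python3 chk.py && python3 -m inch '[[0,0,0.05,0,0,0],[0,0,0.1,0,0,0],[0,0,0.1,0,0,0]]'>/dev/null && python3 chk.py && python3 -m inch '[[0,0,0.05,0,0,0],[0,0,0.1,0,0,0],[0,0,0.1,0,0,0]]'>/dev/null && python3 chk.py && python3 -m inch '[[0,0,0.05,0,0,0],[0,0,0.1,0,0,0],[0,0,0.1,0,0,0]]'>/dev/null && python3 chk.py && python3 -m inch '[[0,0,0.05,0,0,0],[0,0,0.1,0,0,0],[0,0,0.1,0,0,0]]'>/dev/null && python3 chk.py && python3 -m inch '[[0,0,0.05,0,0,0],[0,0,0.1,0,0,0],[0,0,0.1,0,0,0]]'>/dev/null && python3 chk.py && python3 -m inch '[[0,0,0.05,0,0,0],[0,0,0.1,0,0,0],[0,0,0.1,0,0,0]]'>/dev/null && python3 chk.py && python3 -m inch '[[0,0,0.05,0,0,0],[0,0,0.1,0,0,0],[0,0,0.1,0,0,0]]'>/dev/null && python3 chk.py
```

```text
8.12 z 0.2890 Fz -5.8False
```

```bash
sed -i 's/sys.exit(f>-4.2)/sys.exit(int(f>-4.2))/' chk.py
python3 -m inch '[[0,0,0.1,0,0,0],[0,0,0.2,0,0,0],[0,0,0.3,0,0,0],[0,0,0.3,0,0,0]]' >/dev/null && python3 chk.py && python3 -m inch '[[0,0,0.05,0,0,0],[0,0,0.1,0,0,0],[0,0,0.1,0,0,0]]'>/dev/null && python3 chk.py && python3 -m inch '[[0,0,0.05,0,0,0],[0,0,0.1,0,0,0],[0,0,0.1,0,0,0]]'>/dev/null && python3 chk.py && python3 -m inch '[[0,0,0.05,0,0,0],[0,0,0.1,0,0,0],[0,0,0.1,0,0,0]]'>/dev/null && python3 chk.py && python3 -m inch '[[0,0,0.05,0,0,0],[0,0,0.1,0,0,0],[0,0,0.1,0,0,0]]'>/dev/null && python3 chk.py && python3 -m inch '[[0,0,0.05,0,0,0],[0,0,0.1,0,0,0],[0,0,0.1,0,0,0]]'>/dev/null && python3 chk.py && python3 -m inch '[[0,0,0.05,0,0,0],[0,0,0.1,0,0,0],[0,0,0.1,0,0,0]]'>/dev/null && python3 chk.py && python3 -m inch '[[0,0,0.05,0,0,0],[0,0,0.1,0,0,0],[0,0,0.1,0,0,0]]'>/dev/null && python3 chk.py && python3 -m inch '[[0,0,0.05,0,0,0],[0,0,0.1,0,0,0],[0,0,0.1,0,0,0]]'>/dev/null && python3 chk.py && python3 -m inch '[[0,0,0.05,0,0,0],[0,0,0.1,0,0,0],[0,0,0.1,0,0,0]]'>/dev/null && python3 chk.py  && python3 -m inch '[[0,0,0.05,0,0,0],[0,0,0.1,0,0,0],[0,0,0.1,0,0,0]]'>/dev/null && python3 chk.py  && python3 -m inch '[[0,0,0.05,0,0,0],[0,0,0.1,0,0,0],[0,0,0.1,0,0,0]]'>/dev/null && python3 chk.py
```

```text
8.45 z 0.2862 Fz -6.3
8.70 z 0.2853 Fz -6.9
8.95 z 0.2842 Fz -6.9
9.20 z 0.2832 Fz -6.8
9.45 z 0.2822 Fz -7.1
9.70 z 0.2812 Fz -6.1
9.95 z 0.2801 Fz -6.8
10.20 z 0.2792 Fz -6.5
10.45 z 0.2782 Fz -5.6
10.70 z 0.2772 Fz -6.7
10.95 z 0.2762 Fz -6.0
11.20 z 0.2752 Fz -6.6
```

```bash

python3 -m inch '[[0,0,0.05,0,0,0],[0,0,0.1,0,0,0],[0,0,0.1,0,0,0]]' >/dev/null && python3 chk.py && python3 -m inch '[[0,0,0.05,0,0,0],[0,0,0.1,0,0,0],[0,0,0.1,0,0,0]]'>/dev/null && python3 chk.py && python3 -m inch '[[0,0,0.05,0,0,0],[0,0,0.1,0,0,0],[0,0,0.1,0,0,0]]'>/dev/null && python3 chk.py && python3 -m inch '[[0,0,0.05,0,0,0],[0,0,0.1,0,0,0],[0,0,0.1,0,0,0]]'>/dev/null && python3 chk.py && python3 -m inch '[[0,0,0.05,0,0,0],[0,0,0.1,0,0,0],[0,0,0.1,0,0,0]]'>/dev/null && python3 chk.py && python3 -m inch '[[0,0,0.05,0,0,0],[0,0,0.1,0,0,0],[0,0,0.1,0,0,0]]'>/dev/null && python3 chk.py && python3 -m inch '[[0,0,0.05,0,0,0],[0,0,0.1,0,0,0],[0,0,0.1,0,0,0]]'>/dev/null && python3 chk.py && python3 -m inch '[[0,0,0.05,0,0,0],[0,0,0.1,0,0,0],[0,0,0.1,0,0,0]]'>/dev/null && python3 chk.py && python3 -m inch '[[0,0,0.05,0,0,0],[0,0,0.1,0,0,0],[0,0,0.1,0,0,0]]'>/dev/null && python3 chk.py && python3 -m inch '[[0,0,0.05,0,0,0],[0,0,0.1,0,0,0],[0,0,0.1,0,0,0]]'>/dev/null && python3 chk.py  && python3 -m inch '[[0,0,0.05,0,0,0],[0,0,0.1,0,0,0],[0,0,0.1,0,0,0]]'>/dev/null && python3 chk.py  && python3 -m inch '[[0,0,0.05,0,0,0],[0,0,0.1,0,0,0],[0,0,0.1,0,0,0]]'>/dev/null && python3 chk.py
```

```text
11.45 z 0.2748 Fz -4.1
```

Contact is at about z = 0.275, within the seat range of 0.258 to 0.282. I'll use finer steps until the pawl carries the weight.

```bash
sed -i 's/f>-4.2/f>1.0/' chk.py
python3 -m inch '[[0,0,0.02,0,0,0],[0,0,0.04,0,0,0],[0,0,0.04,0,0,0]]' >/dev/null && python3 chk.py && python3 -m inch '[[0,0,0.02,0,0,0],[0,0,0.04,0,0,0],[0,0,0.04,0,0,0]]' >/dev/null && python3 chk.py && python3 -m inch '[[0,0,0.02,0,0,0],[0,0,0.04,0,0,0],[0,0,0.04,0,0,0]]' >/dev/null && python3 chk.py && python3 -m inch '[[0,0,0.02,0,0,0],[0,0,0.04,0,0,0],[0,0,0.04,0,0,0]]' >/dev/null && python3 chk.py && python3 -m inch '[[0,0,0.02,0,0,0],[0,0,0.04,0,0,0],[0,0,0.04,0,0,0]]' >/dev/null && python3 chk.py && python3 -m inch '[[0,0,0.02,0,0,0],[0,0,0.04,0,0,0],[0,0,0.04,0,0,0]]' >/dev/null && python3 chk.py
```

```text
11.70 z 0.2747 Fz 1.0
11.95 z 0.2746 Fz 4.4
```

```bash
python3 -m inch '[[0,0,0,0,0,0],[0,0,0,0,0,0],[0,0,0,0,0,0],[0,0,0,0,0,0],[0,0,0,0,0,0],[0,0,0,0,0,0],[0,0,0,0,0,0],[0,0,0,0,0,0]]' 6 && python3 -m inch '[[0,0,-1,0,0,0],[0,0,-3,0,0,0],[0,0,-6,0,0,0],[0,0,-9,0,0,0],[0,0,-11,0,0,0],[0,0,-11,0,0,0],[0,0,-11,0,0,0]]' 8.5 && python3 - <<'E'
from h import *
s=state(); c=camera("wrist")
A=np.eye(4);A[:3,:3]=R.from_rotvec(s["orientation"]).as_matrix();A[:3,3]=s["position"]
p=cloud(c,A@c["hand_eye"])
m=(p[...,2]>.28)&(p[...,2]<.325)&(np.hypot(p[...,0]-.55,p[...,1]+.0965)<.06)
w=p[m]; print(s["position"],len(w),np.median(w,0),cv2.minAreaRect(w[:,:2].astype(np.float32)*1000))
E
```

```text
time: 12.62
position: [0.5501, -0.0969, 0.2734]
orientation: [-2.0, -2.423, -0.0]
force: [0.2, 0.4, 0.3]
width: 0.0601
gripper_force: 0.0
time: 13.2
position: [0.5506, -0.0971, 0.3853]
orientation: [1.998, 2.42, 0.002]
force: [-0.6, 0.7, -0.7]
width: 0.085
gripper_force: 0.0
[ 0.55057785 -0.09706123  0.38534162] 3348 [ 0.55376219 -0.0929951   0.30016462] ((554.2025756835938, -95.28961181640625), (26.21519660949707, 70.3631362915039), 10.842286109924316)
```

The head stays at 0.300, as predicted from the lift, so the post is locked. I'll close the fingers and re-measure the centre once settled.

```bash
python3 -m inch '[[0,0,0,0,0,0],[0,0,0,0,0,0],[0,0,0,0,0,0],[0,0,0,0,0,0],[0,0,0,0,0,0],[0,0,0,0,0,0],[0,0,0,0,0,0],[0,0,0,0,0,0]]' 0 30 && python3 - <<'E'
from h import *
s=state(); c=camera("wrist")
A=np.eye(4);A[:3,:3]=R.from_rotvec(s["orientation"]).as_matrix();A[:3,3]=s["position"]
p=cloud(c,A@c["hand_eye"])
m=(p[...,2]>.28)&(p[...,2]<.325)&(np.hypot(p[...,0]-.55,p[...,1]+.0965)<.06)
w=p[m]; print(s["position"],len(w),np.median(w,0),cv2.minAreaRect(w[:,:2].astype(np.float32)*1000))
save("pics/w2.png",c["image"])
E
python3 go.py .552 -.0965 .306 10.9
```

```text
time: 13.92
position: [0.5501, -0.0969, 0.3835]
orientation: [-2.0, -2.423, -0.0]
force: [-0.1, -0.0, 0.3]
width: -0.0004
gripper_force: 0.0
[ 0.55005668 -0.09693254  0.38348124] 3196 [ 0.55334834 -0.0906871   0.30010181] ((554.114013671875, -95.2228775024414), (26.153213500976562, 70.2132339477539), 10.944382667541504)
t 13.97 pos [ 0.5501 -0.0969  0.3835] shift cm [0.01 0.2  7.75] turn [ 0.   -0.    0.02] F [ 0.6 -0.3 -1.1] w 0.0001 j [-0.3   0.21  1.23  0.    1.7  -0.49]
```

View pics/w2.png

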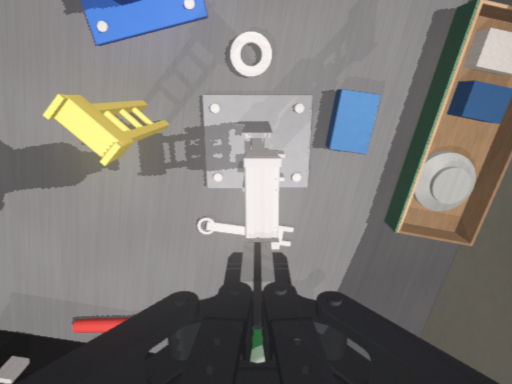

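The head at (263,197) sits about 4 mm toward +x after settling in its play, with its centre at about (0.554, -0.0955). I'll descend onto that point.

```bash
sed -i 's/f>1.0/f>2.0/' chk.py
python3 -m inch '[[0.05,0.36,1,0,0,0],[0.05,0.36,3,0,0,0],[0.05,0.36,5,0,0,0],[0.05,0.36,6.5,0,0,0],[0.05,0.36,7.2,0,0,0],[0.05,0.36,7.4,0,0,0],[0.05,0.36,7.4,0,0,0],[0.05,0.36,7.4,0,0,0]]' >/dev/null && python3 chk.py && python3 -m inch '[[0,0,0.1,0,0,0],[0,0,0.2,0,0,0],[0,0,0.3,0,0,0],[0,0,0.3,0,0,0]]' >/dev/null && python3 chk.py && python3 -m inch '[[0,0,0.05,0,0,0],[0,0,0.1,0,0,0],[0,0,0.1,0,0,0]]' >/dev/null && python3 chk.py && python3 -m inch '[[0,0,0.05,0,0,0],[0,0,0.1,0,0,0],[0,0,0.1,0,0,0]]' >/dev/null && python3 chk.py && python3 -m inch '[[0,0,0.03,0,0,0],[0,0,0.06,0,0,0],[0,0,0.06,0,0,0]]' >/dev/null && python3 chk.py && python3 -m inch '[[0,0,0.03,0,0,0],[0,0,0.06,0,0,0],[0,0,0.06,0,0,0]]' >/dev/null && python3 chk.py && python3 -m inch '[[0,0,0.03,0,0,0],[0,0,0.06,0,0,0],[0,0,0.06,0,0,0]]' >/dev/null && python3 chk.py && python3 -m inch '[[0,0,0.03,0,0,0],[0,0,0.06,0,0,0],[0,0,0.06,0,0,0]]' >/dev/null && python3 chk.py && python3 -m inch '[[0,0,0.03,0,0,0],[0,0,0.06,0,0,0],[0,0,0.06,0,0,0]]' >/dev/null && python3 chk.py
```

```text
14.63 z 0.3103 Fz -0.7
14.97 z 0.3067 Fz -0.4
15.22 z 0.3054 Fz 0.4
15.47 z 0.3043 Fz 0.1
15.72 z 0.3038 Fz -0.7
15.97 z 0.3032 Fz -0.2
16.22 z 0.3026 Fz 0.1
16.47 z 0.3020 Fz 1.1
16.72 z 0.3014 Fz -0.1
```

```bash

python3 -m inch '[[0,0,0.03,0,0,0],[0,0,0.05,0,0,0],[0,0,0.05,0,0,0]]' >/dev/null && python3 chk.py && python3 -m inch '[[0,0,0.03,0,0,0],[0,0,0.05,0,0,0],[0,0,0.05,0,0,0]]' >/dev/null && python3 chk.py && python3 -m inch '[[0,0,0.03,0,0,0],[0,0,0.05,0,0,0],[0,0,0.05,0,0,0]]' >/dev/null && python3 chk.py && python3 -m inch '[[0,0,0.03,0,0,0],[0,0,0.05,0,0,0],[0,0,0.05,0,0,0]]' >/dev/null && python3 chk.py && python3 -m inch '[[0,0,0.03,0,0,0],[0,0,0.05,0,0,0],[0,0,0.05,0,0,0]]' >/dev/null && python3 chk.py && python3 -m inch '[[0,0,0.03,0,0,0],[0,0,0.05,0,0,0],[0,0,0.05,0,0,0]]' >/dev/null && python3 chk.py && python3 -m inch '[[0,0,0.03,0,0,0],[0,0,0.05,0,0,0],[0,0,0.05,0,0,0]]' >/dev/null && python3 chk.py
```

```text
16.97 z 0.3010 Fz 0.1
17.22 z 0.3008 Fz 1.3
17.47 z 0.3006 Fz 6.0
```

```bash
python3 -m inch '[[0,0,0.02,0,0,0],[0,0,0.035,0,0,0],[0,0,0.035,0,0,0],[0,0,0.035,0,0,0]]' >/dev/null; python3 go.py .554 -.0955 .3 10.9; python3 -m inch '[[0,0,0,0,0,0]]' >/dev/null; python3 chk.py
```

```text
t 17.80 pos [ 0.5537 -0.0958  0.3006] shift cm [0.03 0.03 0.06] turn [0.08 0.04 0.02] F [-1.  -0.2  5.8] w -0.0 j [-0.3   0.22  1.41  0.    1.51 -0.49]
17.88 z 0.3006 Fz 6.5
```

```bash
sed -i 's/f>2.0/f>8.8/' chk.py; python3 -m inch '[[0,0,0.02,0,0,0],[0,0,0.03,0,0,0],[0,0,0.03,0,0,0]]' >/dev/null; python3 chk.py && python3 -m inch '[[0,0,0.02,0,0,0],[0,0,0.03,0,0,0],[0,0,0.03,0,0,0]]' >/dev/null && python3 chk.py  && python3 -m inch '[[0,0,0.02,0,0,0],[0,0,0.02,0,0,0],[0,0,0.02,0,0,0]]' >/dev/null && python3 chk.py
```

```text
18.13 z 0.3005 Fz 6.3
18.38 z 0.3005 Fz 8.1
18.63 z 0.3005 Fz 9.3
```

Now I'll hold for just over a second at about 10 N.

```bash
python3 -m inch '[[0,0,0.01,0,0,0],[0,0,0.01,0,0,0],[0,0,0.01,0,0,0],[0,0,0.01,0,0,0],[0,0,0.01,0,0,0]]' >/dev/null; python3 chk.py;  python3 -m inch '[[0,0,0,0,0,0],[0,0,0,0,0,0],[0,0,0,0,0,0],[0,0,0,0,0,0],[0,0,0,0,0,0]]' >/dev/null; python3 chk.py; python3 -m inch '[[0,0,0,0,0,0],[0,0,0,0,0,0],[0,0,0,0,0,0],[0,0,0,0,0,0],[0,0,0,0,0,0]]' >/dev/null; python3 chk.py
```

```text
19.05 z 0.3005 Fz 8.5
19.47 z 0.3005 Fz 8.1
19.88 z 0.3005 Fz 9.6
```

```bash
python3 -m inch '[[0,0,0.02,0,0,0],[0,0,0.02,0,0,0],[0,0,0.02,0,0,0],[0,0,0.02,0,0,0]]' >/dev/null; python3 chk.py;  python3 -m inch '[[0,0,0,0,0,0],[0,0,0,0,0,0],[0,0,0,0,0,0],[0,0,0,0,0,0],[0,0,0,0,0,0],[0,0,0,0,0,0]]' >/dev/null; python3 chk.py; python3 -m inch '[[0,0,0,0,0,0],[0,0,0,0,0,0],[0,0,0,0,0,0],[0,0,0,0,0,0],[0,0,0,0,0,0],[0,0,0,0,0,0],[0,0,0,0,0,0]]' >/dev/null; python3 chk.py
```

```text
20.22 z 0.3005 Fz 8.1
20.72 z 0.3004 Fz 9.9
21.30 z 0.3004 Fz 9.6
```

The hold was about 9.5 N for over a second with no sinking. I'll retreat and check.

```bash
python3 -m inch '[[0,0,-0.3,0,0,0],[0,0,-1.5,0,0,0],[0,0,-4,0,0,0],[0,0,-7,0,0,0],[0,0,-10,0,0,0],[0,0,-12,0,0,0],[0,0,-12,0,0,0],[0,0,-12,0,0,0]]' && python3 -m inch '[[4,0,0,0,0,0],[8,0,0,0,0,0],[12,0,0,0,0,0],[15,0,0,0,0,0],[15,0,0,0,0,0],[15,0,0,0,0,0],[15,0,0,0,0,0]]' && python3 - <<'E'
from h import *
a=camera("scene"); p=cloud(a)
m=(np.hypot(p[...,0]-.552,p[...,1]+.0965)<.045)&(p[...,2]>.28)&(p[...,2]<.33)
w=p[m]; print(len(w),np.median(w,0))
save("pics/e.png",cv2.resize(a["image"][100:290,150:340],None,fx=3,fy=3,interpolation=2))
E
```

```text
time: 21.97
position: [0.5539, -0.0958, 0.4189]
orientation: [1.999, 2.422, 0.001]
force: [-0.3, -0.0, -0.7]
width: 0.0001
gripper_force: 0.0
time: 22.55
position: [0.5248, 0.0512, 0.417]
orientation: [-1.999, -2.422, 0.003]
force: [0.6, -0.9, -0.6]
width: -0.0002
gripper_force: 0.0
337 [ 0.556308   -0.09899677  0.30237248]
```

View pics/e.png

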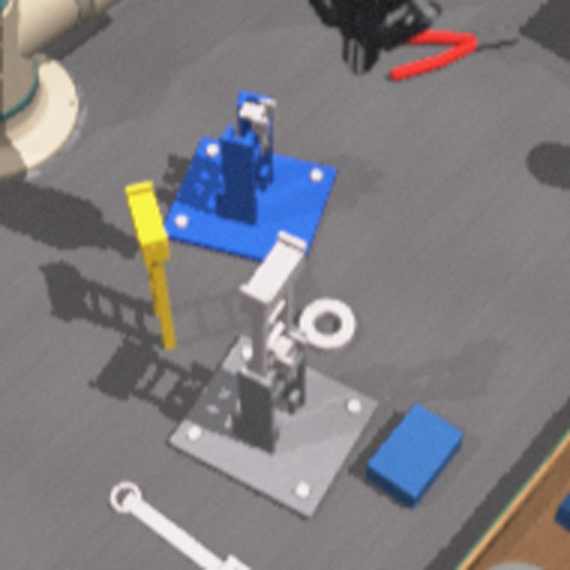

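The post stands locked with its head at about 0.30 (270,275), the arm is clear, and the bystanders are where they were.

```bash
python3 -c "
from cell import finish_job
print(finish_job())"
```

```text
the job is handed in; nothing more can be done
None
```

The post is locked on its second rung: the head stayed at 0.300 m under a push of about 9.5 N held for over a second, and the job was handed in with the arm clear.

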